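# Make up two sample kits and close the transport box

### The job

Make up two kits from the stock on the grey mat: lay the flat square membrane case in the large compartment of the deep transport box and the specimen puck in its small compartment, then put the loose lid on so that it sits fully down; lay the round dish in the large compartment of the low steel tray and stand the vial upright in its small compartment. Leave the tape roll where it is.

Things in the scene. Friction and masses are not known exactly. Their poses are not given: they have to be found in the camera images.
- transport_box: White plastic box, the deep kit, 31 mm high, open at the start. Fixed on the 2 mm thick mat. Plan 141 (x) by 132 (y) mm, walls, floor, divider 3 mm. Origin: centre of underside, z up, yaw within 0.15 rad. Divider along y at x = +16 mm, 18 mm above the floor: large compartment x -67.5 to +14.5 mm, small one x +17.5 to +67.5 mm, both y -63 to +63 mm; inner floor at z = 3 mm.
- bench_tray: Low steel tray, the second kit, 14 mm high, no lid. Fixed on the 2 mm thick mat. Plan 141 (x) by 132 (y) mm, walls, floor, divider 3 mm. Origin: centre of underside, z up, yaw within 0.15 rad. Divider along y at x = -16 mm, 8 mm above the floor: small compartment x -67.5 to -17.5 mm, large one x -14.5 to +67.5 mm, both y -63 to +63 mm; inner floor at z = 3 mm.
- box_lid: Loose white lid, 0.14 kg, lies right way up, yaw within 0.15 rad. Plate 147 (x) by 138 (y) mm; 4 mm deep lip below, 125 by 116 mm, enters the box mouth with 5 mm play a side. Black bridge handle: bar along x, 70 long, 12 wide, 24 to 36 mm above origin. Origin: centre of lip underside, z up; seated it is 27 mm above the box's origin, x along the box's x either way.
- membrane_case: Flat clear square case with a beige pad, 64 x 62 x 14 mm; the solid part is 60 by 60 mm, centred 1 mm to +x of the origin. Origin: underside, z up. Lies on the 2 mm thick mat; yaw at the start within 0.25 rad of the world axes. Grip it by two opposite sides.
- specimen_puck: Small black round resin puck with a metal face, diameter 30, height 18 mm. Origin: centre of the underside, z up. Lies on the 2 mm thick mat, any yaw.
- dish: Round white lidded dish, diameter about 56 (58 over all), 14 mm high (grip below 11 mm). Origin: centre of the underside, z up. Lies on the 2 mm thick mat, any yaw.
- glass_vial: Glass vial with a dark screw cap, standing upright: body diameter 23.4 mm up to 45 mm, cap 19 mm diameter up to 58 mm. Origin: centre of the underside, z up. Stands on the mat.
- tape: Roll of tape lying flat on the mat among the stock, outside diameter 52 mm, 19 mm high, with an open bore. Not part of a kit: leave it. Origin: centre of the underside.
Not all that is in view belongs to the job. What is shaped like the specimen_puck but orange or pink is not meant.

How it is judged:
By the outcome, as a careful person would: the job done as asked, in the order asked, and still so for the second after the job is handed in, with the robot touching nothing.
It also fails if it takes over 120 s, if anything falls off the work surface, if the arm or the gripper's body presses on something with over 40 N, if the wrist force passes 120 N, or if a joint passes its speed limit or range.

### The arm

A 7-joint arm with a two-finger parallel gripper is mounted at the origin on a cart in front of the work surface, level with it; the furniture and walls round the work are solid. World frame = base frame: x ahead of the robot, y to its left, z up, the work surface at z = 0. Lengths are in m, angles in rad, forces in N, time in s.
With the tool pointing down it reaches from about 0.4 to 0.85 m from the base axis. Payload 10.4 kg.
Tool frame: the origin (TCP) lies at the very end of the fingers, on their centre line; the grasp point (between the pads) lies 19 mm behind it; x points along the fingers, y is the direction in which the jaws open and shut, and the axes are right-handed (so a half turn about x gives the same grasp; the last joint's range is limited). The gripper opens to 85 mm and grips with 20 to 120 N. Pads are 22 mm wide; open, the fingers measure 114 mm over their backs; the gripper's body (76 mm by 85 mm) begins 54 mm behind the grasp point. The pads swing forward as they close: fully open they stand 13 mm farther back than shut.
Start: joints at [-1.178, 0.332, -0.065, 1.46, 0.022, 1.35, -0.088], TCP at [0.252, 0.572, 0.231] pointing down, gripper open.
Joint ranges: [-2.6, 2.6], [-0.5, 2.12], [-1.47, 1.34], [0.16, 2.42], [-1.27, 4.41], [0.06, 2.06], [-2.6, 2.6]. Speed limits (rad/s): [2.22, 2.22, 2.79, 2.79, 3.14, 3.14, 3.14].

### API

Orientations are given as a unit quaternion [x, y, z, w].
In Python, from workcell import monitor, camera, ticket, regions_of gives the robot as it stands.
- The arm moves only by the tool step_arm, never from a script. Its argument "increments" is a list of rows, each a list of 5 numbers: the finger opening in m, from 0 to 0.0854, then the shift along the world's x, y, z in m, then the turn about the world's z in rad. A call has 1 to 12 rows; each row shifts and turns the commanded pose from where the row before left it; what a row does not reach is not made up. A row lasts 1/12 s, in which the tool goes at most 41.7 mm and 7.16 degrees, less where a joint would pass 70% of its speed; a pose out of reach is approached as far as the arm can. A call with a gripper value outside its range is refused whole. The fingers move at their own pace and stop on an object; "force" is the grip in N (left out, the last holds). Time passes only in rows, so rows that do not move let the fingers close. It gives the time, the measured TCP pose, the force and the opening at its end, in the units of the state.
- monitor.get_obs(): the state, without advancing time (a new reading comes with each control period).
- camera(name): name is "scene" or "top" or "wrist"; returns a dict with "color" (420x560x3 uint8, red, green, blue), "range_z" (420x560 float32, m along the optical axis (not along the pixel's ray), 0 where there is no reading), "fx", "fy", "cx", "cy" (pixels), "cam_to_world" (4x4, takes a point from camera to world coordinates). Camera axes: x right, y up, looking along -z (the intrinsics and any distortion apply to the point x, -y, -z); pixel columns grow to the right and rows downward; lengths in m; the calibration is good to about 2 mm. A picture is of the moment at which its call begins.
- ticket.hand_in(): hands the job in, once; it reports no verdict.
Trained networks look in a picture, given as the dict that the camera call returned (one of the last four; its "shot" number tells which), for a name from the list of things; names that differ only in an ending like _2 or _b are one class to them, and where a whole thing is asked for, a point or a joint stands for the part that bears it (a point fixed in the world has none). Each returns a list of dicts, best first, with "p" (0 to 1); they miss things now and then, are a little off and sometimes report something else, mostly with a low value. They report only what shows in the picture. A call takes as long as a camera call. They do not tell look-alikes from the thing itself.
- regions_of(picture, query): "region" (420x560 bool, what is visible of it) and "centre" ([row, column] in pixels, amid what is visible of it).
The state is a dict: "clock": time; "joint_pos": joint angles; "joint_velocities": joint speeds; "tau": joint torques, N m; "position": TCP position; "ee_rot": TCP orientation; "ft_force": force on the tool from outside, world axes, zero at the start; "torque": the same for the moment, N m; "grip_width": opening from 0.0 (shut) to 1.0 (fully open).
Only numpy, scipy, OpenCV 4.12 (cv2) and the standard library are available. Lean on these libraries where they do the work, as an engineer would, in place of code of your own. Each camera call takes 0.05 s, during which the arm holds its last target. There are 200 camera calls.

## Working session

There is one attempt and no reset: what is moved stays moved. The work goes in short steps, Python scripts to look and compute and a tool call to move; the robot and the scene stay as the last step left them, time stands still between calls to the robot, and variables do not carry over. Pictures are saved under pics/ and viewed, about 12 in all and at most 16, crops included, and the job is handed in when it is done.

Besides the shell and the picture viewer there is one more tool, called after "Request:" as a command line: name --pt "numbers of a row" for each row, then --argument value for the rest. step_arm: Moves the arm, as the interface text tells. Its arguments: {"type":"object","properties":{"increments":{"type":"array"},"force":{"type":"number"}},"required":["increments"]}

```bash
ls; mkdir -p pics; python3 - <<'E'
from workcell import monitor,camera
import cv2,numpy as np
o=monitor.get_obs(); print(o)
for n in("top","scene"):
    c=camera(n); cv2.imwrite(f"pics/{n}0.png",c["color"][:,:,::-1]); print(n,c["fx"],c["cx"],c["cy"],np.round(c["cam_to_world"],3),c.keys())
E
```

```text
pics
{'clock': 0.0, 'joint_pos': array([-1.17760547,  0.33286671, -0.06471495,  1.46097092,  0.02159985,
        1.34992534, -0.08851945]), 'joint_velocities': array([ 0.00109827,  0.0010634 ,  0.00100643, -0.00050362, -0.00145183,
        0.00169593, -0.00131586]), 'tau': array([-1.14760805e-04, -6.25455165e+01,  4.90228983e-02, -3.91595650e+01,
        1.62066141e-02,  9.88587068e-03, -1.46093271e-05]), 'position': array([0.25228337, 0.57138479, 0.23050508]), 'ee_rot': array([ 0.14542751,  0.69196669, -0.14645639,  0.69179727]), 'ft_force': array([ 0.93076701, -0.09120993,  0.07573775]), 'torque': array([-0.00179114, -0.07512631,  0.02038005]), 'grip_width': 1.000485135309191}
top 468.7268725356962 277.3739416552078 212.31829343618656 [[ 0.015  0.992 -0.128  0.327]
 [-1.     0.015  0.    -0.151]
 [ 0.002  0.128  0.992  1.167]
 [ 0.     0.     0.     1.   ]] dict_keys(['color', 'range_z', 'fx', 'fy', 'cx', 'cy', 'cam_to_world', 'shot'])
scene 451.0358076512564 275.37937821035143 208.77636269542677 [[ 0.471  0.619 -0.628 -0.25 ]
 [-0.882  0.341 -0.326 -0.538]
 [ 0.013  0.708  0.706  0.844]
 [ 0.     0.     0.     1.   ]] dict_keys(['color', 'range_z', 'fx', 'fy', 'cx', 'cy', 'cam_to_world', 'shot'])
```

View pics/top0.png

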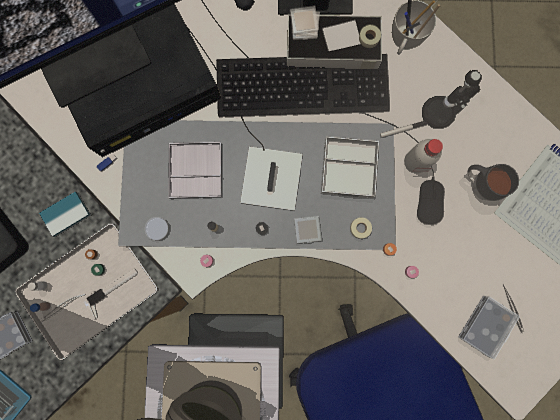

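View pics/scene0.png

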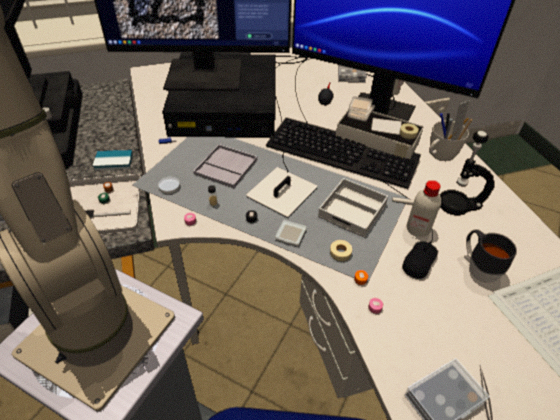

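```bash
cat > h.py <<'E'
import numpy as np,cv2
from workcell import monitor,camera,ticket,regions_of
from scipy.spatial.transform import Rotation as R
def cloud(c):
    z=c["range_z"]; v,u=np.mgrid[:z.shape[0],:z.shape[1]]
    P=np.stack([(u-c["cx"])/c["fx"]*z,-(v-c["cy"])/c["fy"]*z,-z],-1)
    T=c["cam_to_world"]; W=P@T[:3,:3].T+T[:3,3]; W[z==0]=np.nan
    return W
def rect(pts):
    (x,y),(w,h),a=cv2.minAreaRect(pts.astype(np.float32)*1000)
    a=(a+45)%90-45 if True else a
    return np.round([x,y,w,h,np.radians(a)],3)
def yaw(o):
    m=R.from_quat(o["ee_rot"]).as_matrix(); return m
E
python3 - <<'E'
from h import *
for cam in("top","scene"):
    c=camera(cam); W=cloud(c)
    for n in "transport_box bench_tray box_lid membrane_case specimen_puck dish glass_vial tape".split():
        for r in regions_of(c,n)[:3]:
            p=W[r["region"]]; p=p[~np.isnan(p[:,0])]
            if len(p)<10: print(n,r["p"],"few");continue
            zt=np.percentile(p[:,2],95); q=p[p[:,2]>zt-.004]
            print(cam,n,round(r["p"],2),np.round(r["centre"]),len(p),"zt",round(zt,4),"med",np.round(np.median(q,0),3),"rect top",rect(q[:,:2]))
print(np.round(R.from_quat(monitor.get_obs()["ee_rot"]).as_matrix(),3))
E
```

```text
top transport_box 0.58 [169. 347.] 3089 zt 0.0319 med [ 0.577 -0.335  0.032] rect top [ 5.91074e+02 -3.30491e+02  1.32551e+02  1.44569e+02 -7.00000e-02]
top bench_tray 0.61 [172. 192.] 2854 zt 0.0148 med [0.566 0.046 0.015] rect top [5.81667e+02 5.68730e+01 1.42563e+02 1.30638e+02 1.10000e-02]
top box_lid 0.83 [178. 270.] 3108 zt 0.0163 med [ 0.562 -0.135  0.014] rect top [ 5.63378e+02 -1.35506e+02  1.35751e+02  1.43939e+02 -1.17000e-01]
top membrane_case 0.72 [229. 306.] 612 zt 0.0196 med [ 0.433 -0.226  0.017] rect top [ 4.34711e+02 -2.26592e+02  6.16930e+01  6.15220e+01  1.20000e-01]
top membrane_case 0.3 [177. 273.] 3100 zt 0.0163 med [ 0.562 -0.135  0.014] rect top [ 5.63144e+02 -1.35513e+02  1.35608e+02  1.44401e+02 -1.19000e-01]
top specimen_puck 0.65 [230. 267.] 109 zt 0.0239 med [ 0.435 -0.115  0.021] rect top [ 436.087 -113.627   24.198   25.716    0.694]
top specimen_puck 0.52 [271. 411.] 162 zt 0.0211 med [ 0.334 -0.482  0.019] rect top [ 3.35162e+02 -4.81767e+02  2.65710e+01  2.89970e+01  1.40000e-02]
top dish 0.88 [227. 157.] 457 zt 0.0194 med [0.43  0.146 0.017] rect t
[... 1144 characters left out ...]
t top [ 437.705 -113.748   30.052   27.049    0.766]
scene specimen_puck 0.5 [220. 190.] 139 zt 0.0202 med [0.353 0.019 0.019] rect top [3.55067e+02 1.99710e+01 2.71170e+01 2.66570e+01 9.20000e-02]
scene dish 0.86 [185. 169.] 312 zt 0.0193 med [0.431 0.146 0.017] rect top [ 4.31883e+02  1.45181e+02  5.57250e+01  5.61150e+01 -3.34000e-01]
scene glass_vial 0.45 [195. 213.] 154 zt 0.0611 med [0.435 0.002 0.061] rect top [ 4.3580e+02  3.7470e+00  1.3262e+01  1.4836e+01 -2.0400e-01]
scene tape 0.89 [250. 337.] 379 zt 0.0235 med [ 0.44  -0.359  0.022] rect top [ 4.41602e+02 -3.58516e+02  5.18210e+01  4.84640e+01  4.27000e-01]
[[ 0.     0.404  0.915]
 [ 0.     0.915 -0.404]
 [-1.     0.     0.   ]]
```

Request:
step_arm --pt "0.085 0.016 -0.036 0.005 0.035" --pt "0.085 0.016 -0.036 0.005 0.035" --pt "0.085 0.016 -0.036 0.005 0.035" --pt "0.085 0.016 -0.036 0.005 0.035" --pt "0.085 0.016 -0.036 0.005 0.035" --pt "0.085 0.016 -0.036 0.005 0.035" --pt "0.085 0.016 -0.036 0.005 0.035" --pt "0.085 0.016 -0.036 0.005 0.035" --pt "0.085 0.016 -0.036 0.005 0.035" --pt "0.085 0.016 -0.036 0.005 0.035" --pt "0.085 0.016 -0.036 0.005 0.035" --pt "0.085 0.016 -0.036 0.005 0.035" --force 40

```text
clock: 2.0
position: [0.4448, 0.1378, 0.2919]
ee_rot: [-0.002, 0.707, 0.002, 0.707]
ft_force: [1.5, 0.1, -0.2]
grip_width: 0.994
```

Request:
step_arm --pt "0.085 0.002 -0.04 0.0 0" --pt "0.085 0.002 -0.04 0.0 0" --pt "0.085 0.002 -0.04 0.0 0" --pt "0.085 0.002 -0.04 0.0 0" --pt "0.085 0.002 -0.04 0.0 0" --pt "0.085 0.002 -0.04 0.0 0" --pt "0.085 0.002 -0.04 0.0 0" --pt "0.085 0.002 -0.03 0.0 0" --pt "0.085 0.002 -0.02 0.0 0" --pt "0.085 0 0 0 0" --pt "0.085 0 0 0 0"

```text
clock: 2.92
position: [0.4622, -0.1911, 0.2913]
ee_rot: [-0.001, 0.707, 0.001, 0.707]
ft_force: [-0.4, -0.8, 0.1]
grip_width: 0.999
```

```bash
cat >> h.py <<'E'
def look(cam,names,save=None):
    c=camera(cam); W=cloud(c)
    if save: cv2.imwrite(f"pics/{save}.png",c["color"][:,:,::-1])
    for n in names.split():
        for r in regions_of(c,n)[:2]:
            p=W[r["region"]]; p=p[~np.isnan(p[:,0])]
            if len(p)<10: continue
            zt=np.percentile(p[:,2],95); q=p[p[:,2]>zt-.004]
            print(cam,n,round(r["p"],2),np.round(r["centre"]),len(p),"zt",round(zt,4),"med",np.round(np.median(q,0),4),"rect",rect(q[:,:2]))
    return c,W
def st():
    o=monitor.get_obs(); m=R.from_quat(o["ee_rot"]).as_matrix()
    print("t",round(o["clock"],2),"pos",np.round(o["position"],4),"jawyaw",round(np.arctan2(-m[0,1],m[1,1]),3),"F",np.round(o["ft_force"],1),"grip",round(o["grip_width"]*85.4,1))
E
python3 - <<'E'
from h import *
st(); c,W=look("wrist","membrane_case box_lid transport_box specimen_puck tape","w1"); print(np.round(c["cam_to_world"],3))
E
```

```text
t 2.92 pos [ 0.4622 -0.1911  0.2913] jawyaw 0.002 F [-0.4 -0.8  0.1] grip 85.3
wrist membrane_case 0.85 [142. 254.] 2862 zt 0.0182 med [ 0.4366 -0.2261  0.0168] rect [ 4.37451e+02 -2.26495e+02  6.34230e+01  6.19380e+01  1.19000e-01]
wrist membrane_case 0.23 [143. 551.] 480 zt 0.0174 med [0.4392 0.1233 0.0161] rect [4.40073e+02 1.23425e+02 4.54360e+01 1.15860e+01 2.47000e-01]
wrist box_lid 0.74 [240. 331.] 11189 zt 0.0304 med [ 0.5633 -0.1353  0.0379] rect [ 5.66846e+02 -1.34786e+02  1.22520e+01  7.03170e+01 -1.26000e-01]
wrist transport_box 0.84 [258. 183.] 9750 zt 0.0332 med [ 0.5631 -0.3142  0.033 ] rect [ 5.52719e+02 -3.22978e+02  1.42528e+02  2.24895e+02 -1.62000e-01]
wrist specimen_puck 0.97 [47. 18.] 951 zt 0.0199 med [ 0.3384 -0.4812  0.0186] rect [ 3.38391e+02 -4.81951e+02  2.96640e+01  2.96280e+01  6.00000e-02]
wrist specimen_puck 0.78 [99. 76.] 772 zt 0.0218 med [ 0.3925 -0.4274  0.0206] rect [ 3.92098e+02 -4.27508e+02  2.83660e+01  2.84830e+01 -2.05000e-01]
wrist tape 0.63 [150. 135.] 1505 zt 0.0228 med [ 0.4432 -0.3577  0.0215] rect [ 444.332 -357.44    50.593   51.159   -0.558]
[[-0.002 -0.953 -0.302  0.386]
 [ 1.    -0.002 -0.    -0.192]
 [-0.001 -0.302  0.953  0.434]
 [ 0.     0.     0.     1.   ]]
```

View pics/w1.png

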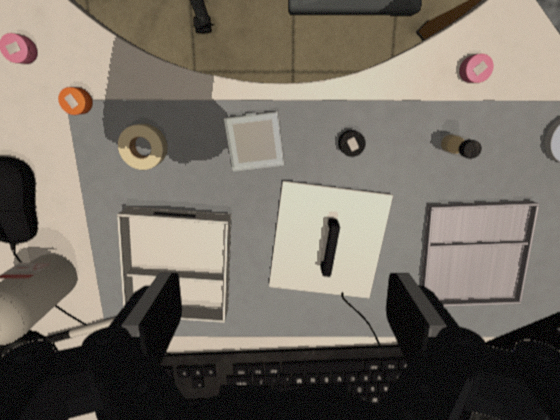

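```bash
cat > fit.py <<'E'
from h import *
from scipy.optimize import minimize
def rim(W,ctr,zlo,zhi):
    d=np.abs(W[...,:2]-ctr); m=(d.max(-1)<.09)&(W[...,2]>zlo)&(W[...,2]<zhi)
    P=W[m][:,:2]
    def f(t):
        c,s=np.cos(t[2]),np.sin(t[2]); q=(P-t[:2])@np.array([[c,-s],[s,c]])
        dx=np.abs(np.abs(q[:,0])-.069); dy=np.abs(np.abs(q[:,1])-.0645)
        return np.minimum(np.minimum(dx,dy),.008).mean()
    best=min((minimize(f,[*ctr,a],method="Nelder-Mead",options=dict(initial_simplex=[[ctr[0],ctr[1],a],[ctr[0]+.006,ctr[1],a],[ctr[0],ctr[1]+.006,a],[ctr[0],ctr[1],a+.04]],xatol=1e-5,fatol=1e-7,maxiter=800)) for a in(-.1,-.03,.03,.1)),key=lambda r:r.fun)
    return len(P),np.round(best.x,4),round(best.fun,5)
E
python3 - <<'E'
from fit import *
for cam in("wrist","top","scene"):
    c=camera(cam);W=cloud(c)
    print(cam,"box",rim(W,np.array([.591,-.330]),.027,.040),"tray",rim(W,np.array([.582,.057]),.0115,.022))
    if cam=="wrist":
        for a in((270,300,150,180),(270,300,385,415)):
            b=W[a[0]:a[1],a[2]:a[3]].reshape(-1,3); b=b[b[:,2]>.15]; i=b[:,2].argmin(); print(len(b),b[i],b.min(0),b.max(0))
    look(cam,"specimen_puck dish glass_vial") 
E
```

```text
wrist box (1382, array([ 0.5946, -0.329 , -0.0749]), np.float64(0.0008)) tray (1577, array([0.5839, 0.057 , 0.0409]), np.float64(0.00185))
742 [ 0.45832782 -0.2331384   0.30361974] [ 0.45180308 -0.23932579  0.30361974] [ 0.46531085 -0.23224835  0.32839496]
701 [ 0.46185456 -0.14767275  0.30457503] [ 0.45127594 -0.14828122  0.30457503] [ 0.46611366 -0.14109425  0.32789365]
wrist specimen_puck 0.95 [46. 15.] 936 zt 0.0197 med [ 0.3389 -0.4808  0.0185] rect [ 3.38761e+02 -4.80865e+02  2.91090e+01  2.95520e+01 -2.48000e-01]
wrist specimen_puck 0.9 [ 69. 473.] 786 zt 0.0196 med [0.3578 0.0197 0.0183] rect [357.419  20.111  29.031  29.236  -0.545]
wrist dish 0.64 [142. 552.] 549 zt 0.0177 med [0.4387 0.1247 0.0162] rect [4.38193e+02 1.24016e+02 4.68580e+01 1.39900e+01 2.14000e-01]
wrist glass_vial 0.64 [142. 456.] 783 zt 0.0609 med [0.4397 0.0045 0.0601] rect [4.39825e+02 4.69400e+00 1.85100e+01 1.86110e+01 1.95000e-01]
wrist glass_vial 0.56 [254. 182.] 9948 zt 0.0333 med [ 0.5628 -0.3145  0.0331] rect [ 5.51834e+02 -3.21972e+02  1.44998e+02  2.25193e+02 -1.80000e-01]
top box (158, array([
[... 714 characters left out ...]
ray (313, array([0.5824, 0.0568, 0.0415]), np.float64(0.0022))
scene specimen_puck 0.66 [277. 360.] 129 zt 0.0225 med [ 0.3878 -0.4281  0.021 ] rect [ 3.88338e+02 -4.27612e+02  2.55610e+01  2.50280e+01  3.08000e-01]
scene specimen_puck 0.6 [196. 213.] 158 zt 0.0607 med [0.4372 0.0057 0.0602] rect [437.255   4.516  17.789  18.065   0.743]
scene dish 0.81 [184. 167.] 301 zt 0.0192 med [0.4312 0.1465 0.0172] rect [431.832 145.77   59.147  57.386  -0.563]
scene dish 0.16 [245. 339.] 360 zt 0.024 med [ 0.4417 -0.3595  0.0218] rect [ 441.841 -358.061   50.359   48.238    0.518]
scene glass_vial 0.45 [196. 215.] 202 zt 0.0606 med [0.4377 0.0053 0.0602] rect [438.046   4.498  18.017  18.149   0.591]
```

Request:
step_arm --pt "0.08 -0.004 -0.005 -0.02 0.02" --pt "0.08 -0.004 -0.005 -0.035 0.02" --pt "0.08 -0.004 -0.005 -0.035 0.02" --pt "0.08 -0.004 -0.005 -0.035 0.02" --pt "0.08 -0.004 -0.005 -0.035 0.02" --pt "0.08 -0.004 -0.005 -0.035 0.016" --pt "0.08 -0.0017 -0.0054 -0.03 0" --pt "0.08 0 0 -0.016 0" --pt "0.08 0 0 0 0"

```text
clock: 4.72
position: [0.4343, -0.2251, 0.0472]
ee_rot: [-0.042, 0.708, 0.043, 0.704]
ft_force: [-1.2, 1.2, -0.3]
grip_width: 0.936
```

```bash
python3 - <<'E'
from h import *
st(); look("wrist","membrane_case","w2")
E
```

```text
t 4.72 pos [ 0.4343 -0.2251  0.0472] jawyaw 0.12 F [-1.2  1.2 -0.3] grip 79.9
wrist membrane_case 0.93 [245. 282.] 12746 zt 0.0177 med [ 0.4346 -0.2265  0.0168] rect [ 4.36854e+02 -2.26392e+02  6.42370e+01  6.20610e+01  1.23000e-01]
```

View pics/w2.png

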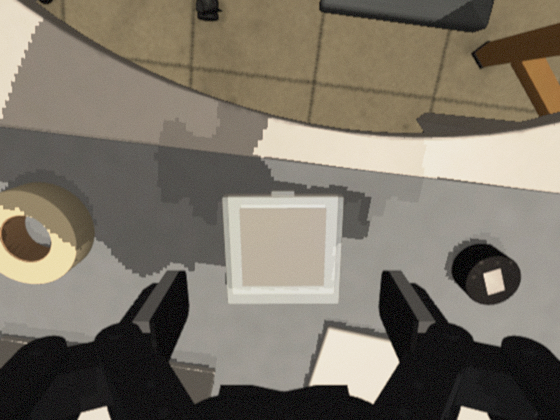

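Request:
step_arm --pt "0.08 0.003 -0.0013 -0.015 0" --pt "0.08 0 0 -0.015 0" --pt "0.08 0 0 -0.012 0" --pt "0.08 0 0 -0.005 0" --pt "0.055 0 0 0 0" --pt "0.055 0 0 0 0" --pt "0.055 0 0 0 0" --pt "0.055 0 0 0 0" --pt "0.055 0 0 0 0" --force 35

```text
clock: 5.57
position: [0.4404, -0.2272, 0.0042]
ee_rot: [-0.043, 0.705, 0.042, 0.706]
ft_force: [-1.2, -0.6, 7.3]
grip_width: 0.682
```

Request:
step_arm --pt "0.055 0 0 0.002 0" --pt "0.055 0 0 0.002 0" --pt "0.055 0 0 0 0"

```text
clock: 5.82
position: [0.44, -0.227, 0.0078]
ee_rot: [-0.042, 0.706, 0.042, 0.706]
ft_force: [-0.0, -0.4, 0.1]
grip_width: 0.687
```

```bash
python3 - <<'E'
from h import *
st(); look("wrist","membrane_case","w3")
E
```

```text
t 5.82 pos [ 0.44   -0.227   0.0078] jawyaw 0.12 F [-0.  -0.4  0.1] grip 58.7
wrist membrane_case 0.91 [273. 282.] 20442 zt 0.0212 med [ 0.4337 -0.2287  0.0203] rect [ 4.36759e+02 -2.28244e+02  6.49150e+01  6.22670e+01  1.24000e-01]
```

View pics/w3.png

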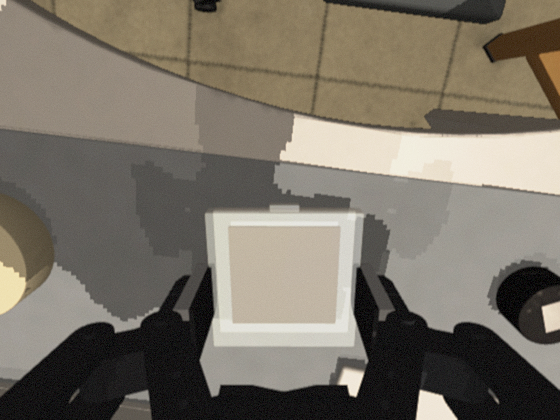

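Request:
step_arm --pt "0.055 0 0 0.02 0" --pt "0.055 0 0 0.03 0" --pt "0.055 0.008 -0.006 0.03 -0.02" --pt "0.055 0.02 -0.015 0.01 -0.035" --pt "0.055 0.025 -0.019 0 -0.035" --pt "0.055 0.025 -0.019 0 -0.035" --pt "0.055 0.025 -0.019 0 -0.035" --pt "0.055 0.02 -0.015 0 -0.035" --pt "0.055 0.006 -0.006 0 0" --pt "0.055 0 0 0 0" --pt "0.055 0 0 0 0"

```text
clock: 6.83
position: [0.5679, -0.326, 0.0967]
ee_rot: [0.027, 0.707, -0.026, 0.706]
ft_force: [-0.3, -0.0, 0.5]
grip_width: 0.685
```

```bash
python3 - <<'E'
from fit import *
st(); c,W=look("wrist","membrane_case"); 
for cam in("top","scene"):
    c,W=look(cam,"membrane_case"); print(rim(W,np.array([.593,-.330]),.027,.040))
E
```

```text
t 6.83 pos [ 0.5679 -0.326   0.0967] jawyaw -0.075 F [-0.3 -0.   0.5] grip 58.5
wrist membrane_case 0.97 [271. 283.] 20622 zt 0.11 med [ 0.5617 -0.3266  0.1091] rect [ 5.64749e+02 -3.26685e+02  6.23400e+01  6.47590e+01 -7.70000e-02]
(48, array([ 0.5915, -0.3294, -0.0756]), np.float64(0.00075))
scene membrane_case 0.86 [186. 352.] 485 zt 0.1121 med [ 0.56   -0.3248  0.1102] rect [ 5.63134e+02 -3.26514e+02  6.15170e+01  6.64420e+01 -6.60000e-02]
scene membrane_case 0.5 [248. 339.] 351 zt 0.0236 med [ 0.4379 -0.3599  0.0217] rect [ 4.40269e+02 -3.58561e+02  5.17980e+01  4.79240e+01  3.56000e-01]
(290, array([ 0.5929, -0.3308, -0.076 ]), np.float64(0.00115))
```

Request:
step_arm --pt "0.055 0.0025 -0.001 -0.02 0" --pt "0.055 0 0 -0.025 0" --pt "0.055 0 0 -0.02 0" --pt "0.055 0 0 -0.01 0" --pt "0.055 0 0 -0.006 0" --pt "0.055 0 0 -0.004 0" --pt "0.055 0 0 -0.0025 0" --pt "0.055 0 0 0 0"

```text
clock: 7.8
position: [0.5716, -0.3271, 0.0104]
ee_rot: [0.026, 0.706, -0.027, 0.707]
ft_force: [-0.1, -0.2, 0.6]
grip_width: 0.692
```

Request:
step_arm --pt "0.055 0 0 -0.001 0" --pt "0.055 0 0 -0.001 0" --pt "0.055 0 0 0 0" --pt "0.075 0 0 0 0" --pt "0.075 0 0 0 0" --pt "0.075 0 0 0 0" --pt "0.075 0 0 0.01 0" --pt "0.075 0 0 0.03 0" --pt "0.075 0 0 0.04 0" --pt "0.075 0 0.01 0.04 0" --pt "0.075 -0.02 0.025 0.01 0.02" --pt "0.075 -0.02 0.03 0 0.03"

```text
clock: 8.8
position: [0.5324, -0.2644, 0.1422]
ee_rot: [0.008, 0.705, -0.011, 0.709]
ft_force: [-0.2, 0.6, -0.1]
grip_width: 0.879
```

```bash
python3 - <<'E'
from fit import *
st(); look("wrist","specimen_puck membrane_case"); look("top","membrane_case specimen_puck")
E
```

```text
t 8.8 pos [ 0.5324 -0.2644  0.1422] jawyaw -0.027 F [-0.2  0.6 -0.1] grip 75.1
wrist specimen_puck 0.68 [12. 44.] 1325 zt 0.0216 med [ 0.3985 -0.4272  0.0204] rect [ 3.99832e+02 -4.27988e+02  3.02000e+01  1.48280e+01 -1.80000e-02]
wrist specimen_puck 0.65 [ 62. 496.] 2063 zt 0.0214 med [ 0.4391 -0.1138  0.0203] rect [ 439.263 -113.241   29.593   30.289   -0.618]
wrist membrane_case 0.87 [239. 208.] 5391 zt 0.0209 med [ 0.566  -0.3262  0.0199] rect [ 5.60907e+02 -3.26890e+02  6.20670e+01  7.91530e+01 -7.60000e-02]
top specimen_puck 0.67 [262. 203.] 88 zt 0.0218 med [0.358  0.0224 0.0198] rect [357.38   22.016  19.074  27.111  -0.779]
top specimen_puck 0.59 [272. 412.] 147 zt 0.0213 med [ 0.3364 -0.4832  0.0193] rect [ 334.97  -482.45    27.009   27.836   -0.768]
```

Request:
step_arm --pt "0.06 -0.02 0.032 0 0.027" --pt "0.06 -0.022 0.035 0 0" --pt "0.06 -0.022 0.035 -0.01 0" --pt "0.06 -0.02 0.032 -0.025 0" --pt "0.06 -0.0104 0.017 -0.03 0" --pt "0.06 0 0 -0.025 0" --pt "0.06 0 0 -0.01 0" --pt "0.06 0 0 0 0"

```text
clock: 9.77
position: [0.4381, -0.1153, 0.0387]
ee_rot: [-0.001, 0.708, -0.0, 0.706]
ft_force: [0.0, -0.4, 0.4]
grip_width: 0.705
```

```bash
python3 - <<'E'
from fit import *
st(); c,W=look("wrist","specimen_puck")
for a in((250,330,130,250),(250,330,310,430)):
    b=W[a[0]:a[1],a[2]:a[3]].reshape(-1,3); b=b[b[:,2]>.03]; 
    if len(b): print(len(b),b[b[:,2].argmin()],b[:,1].min(),b[:,1].max())
E
```

```text
t 9.77 pos [ 0.4381 -0.1153  0.0387] jawyaw 0.001 F [ 0.  -0.4  0.4] grip 60.2
wrist specimen_puck 0.91 [ 90. 548.] 889 zt 0.0129 med [0.36   0.0068 0.011 ] rect [3.59757e+02 7.83600e+00 2.04800e+01 4.38700e+00 2.07000e-01]
wrist specimen_puck 0.71 [254. 288.] 3097 zt 0.0213 med [ 0.4379 -0.1126  0.0204] rect [ 4.3888e+02 -1.1281e+02  2.9759e+01  2.9556e+01  3.2000e-02]
3205 [ 0.43902845 -0.14644419  0.04374822] -0.16399323772777621 -0.1456037511200441
3199 [ 0.44023592 -0.08590529  0.04308216] -0.08665923536158157 -0.07218982820229876
```

Request:
step_arm --pt "0.06 0.0005 0.0022 -0.015 0" --pt "0.06 0 0 -0.012 0" --pt "0.06 0 0 -0.006 0" --pt "0.02 0 0 0 0" --pt "0.02 0 0 0 0" --pt "0.02 0 0 0 0" --pt "0.02 0 0 0 0" --pt "0.02 0 0 0 0" --pt "0.02 0 0 0 0" --force 40

```text
clock: 10.62
position: [0.4402, -0.1126, 0.0082]
ee_rot: [-0.001, 0.706, 0.001, 0.708]
ft_force: [-2.1, -0.6, 5.6]
grip_width: 0.331
```

Request:
step_arm --pt "0.02 0 0 0.015 0" --pt "0.02 0 0 0.03 0" --pt "0.02 0.01 -0.011 0.035 -0.015" --pt "0.02 0.022 -0.025 0.02 -0.02" --pt "0.02 0.025 -0.028 0 -0.02" --pt "0.02 0.025 -0.028 0 -0.02" --pt "0.02 0.025 -0.028 0 0" --pt "0.02 0.025 -0.028 0 0" --pt "0.02 0.025 -0.028 0 0" --pt "0.02 0.02 -0.024 0 0" --pt "0.02 0.015 -0.018 0 0" --pt "0.02 0 0 0 0"

```text
clock: 11.62
position: [0.6323, -0.3341, 0.1071]
ee_rot: [0.026, 0.707, -0.028, 0.707]
ft_force: [0.2, -1.6, -0.1]
grip_width: 0.325
```

```bash
python3 - <<'E'
from fit import *
st(); c,W=look("wrist","specimen_puck","w4")
E
```

```text
t 11.62 pos [ 0.6323 -0.3341  0.1071] jawyaw -0.075 F [ 0.2 -1.6 -0.1] grip 27.8
wrist specimen_puck 0.76 [276. 281.] 4303 zt 0.12 med [ 0.6296 -0.3348  0.119 ] rect [ 6.30821e+02 -3.34816e+02  2.77650e+01  2.99800e+01 -4.60000e-02]
```

View pics/w4.png

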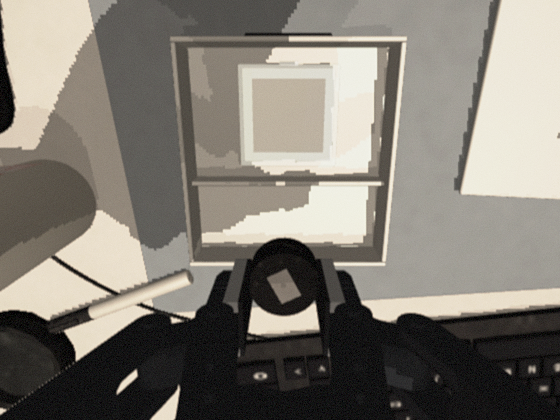

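Request:
step_arm --pt "0.02 0.0045 0.0015 -0.02 0" --pt "0.02 0 0 -0.03 0" --pt "0.02 0 0 -0.02 0" --pt "0.02 0 0 -0.012 0" --pt "0.02 0 0 -0.006 0" --pt "0.02 0 0 -0.004 0" --pt "0.02 0 0 -0.002 0" --pt "0.02 0 0 0 0"

```text
clock: 12.38
position: [0.6363, -0.3286, 0.014]
ee_rot: [0.026, 0.706, -0.026, 0.707]
ft_force: [0.7, -0.3, -0.1]
grip_width: 0.33
```

Down 2 mm more, release, rise, and head back over the lid.

Request:
step_arm --pt "0.02 0 -0.002 -0.001 0" --pt "0.02 0 0 -0.001 0" --pt "0.02 0 0 0 0" --pt "0.05 0 0 0 0" --pt "0.05 0 0 0 0" --pt "0.05 0 0 0.005 0" --pt "0.05 0 0 0.03 0" --pt "0.05 0 0 0.04 0" --pt "0.05 0 0 0.04 0" --pt "0.05 -0.02 0.03 0.01 0" --pt "0.05 -0.02 0.035 0 -0.02" --pt "0.05 -0.02 0.035 0 -0.03"

```text
clock: 13.38
position: [0.5753, -0.2306, 0.1374]
ee_rot: [0.044, 0.705, -0.044, 0.707]
ft_force: [0.5, 1.3, 0.7]
grip_width: 0.585
```

```bash
python3 - <<'E'
from fit import *
st(); c,W=look("wrist","specimen_puck membrane_case box_lid","w5")
m=(np.abs(W[...,0]-.565)<.06)&(np.abs(W[...,1]+.135)<.04)&(W[...,2]>.028)&(W[...,2]<.045)
print(m.sum(),rect(W[m][:,:2]))
m=(np.abs(W[...,0]-.565)<.09)&(np.abs(W[...,1]+.135)<.085)&(W[...,2]>.009)&(W[...,2]<.022)
print(m.sum(),np.median(W[m],0),rect(W[m][:,:2])); print(rim(W,np.array([.593,-.330]),.027,.040))
E
```

```text
t 13.38 pos [ 0.5753 -0.2306  0.1374] jawyaw -0.125 F [0.5 1.3 0.7] grip 49.9
wrist specimen_puck 0.82 [280. 168.] 1154 zt 0.0246 med [ 0.6324 -0.332   0.0235] rect [ 601.283 -310.067   24.293  109.568   -0.626]
wrist box_lid 0.78 [160. 408.] 34069 zt 0.0343 med [ 0.5638 -0.1363  0.0379] rect [ 5.66665e+02 -1.34781e+02  1.28270e+01  6.96410e+01 -1.25000e-01]
1975 [ 5.66665e+02 -1.34781e+02  1.28270e+01  6.96410e+01 -1.25000e-01]
30916 [ 0.55691422 -0.13866117  0.01037095] [ 5.68009e+02 -1.34869e+02  1.38245e+02  1.49007e+02 -1.25000e-01]
(3849, array([ 0.5945, -0.3289, -0.0746]), np.float64(0.00083))
```

View pics/w5.png

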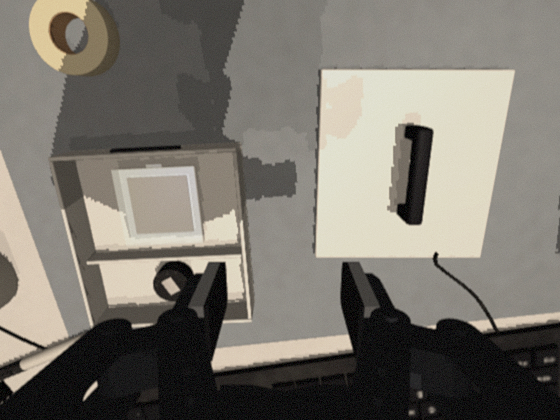

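Request:
step_arm --pt "0.045 -0.003 0.03 0 0" --pt "0.045 -0.003 0.035 0 0" --pt "0.045 -0.0023 0.0308 -0.01 0" --pt "0.045 0 0 -0.03 0" --pt "0.045 0 0 -0.03 0" --pt "0.045 0 0 -0.02 0" --pt "0.045 0 0 0 0"

```text
clock: 14.17
position: [0.5657, -0.1356, 0.0426]
ee_rot: [0.043, 0.708, -0.044, 0.704]
ft_force: [-0.9, -0.0, -0.6]
grip_width: 0.526
```

```bash
python3 - <<'E'
from fit import *
st(); c,W=look("wrist","box_lid")
m=(np.abs(W[...,0]-.565)<.06)&(np.abs(W[...,1]+.135)<.02)&(W[...,2]>.028)&(W[...,2]<.042)
print(m.sum(),rect(W[m][:,:2]))
E
```

```text
t 14.17 pos [ 0.5657 -0.1356  0.0426] jawyaw -0.124 F [-0.9 -0.  -0.6] grip 44.9
wrist box_lid 0.96 [206. 289.] 56525 zt 0.0372 med [ 0.5623 -0.1343  0.038 ] rect [ 566.437 -134.57    47.252   60.871   -0.746]
3609 [ 5.66248e+02 -1.34552e+02  1.20180e+01  6.97460e+01 -1.28000e-01]
```

Request:
step_arm --pt "0.045 0.0005 0.001 -0.015 0" --pt "0.045 0 0 -0.0085 0" --pt "0.045 0 0 0 0" --pt "0.005 0 0 0 0" --pt "0.005 0 0 0 0" --pt "0.005 0 0 0 0" --pt "0.005 0 0 0 0" --pt "0.005 0 0 0 0" --pt "0.005 0 0 0 0" --force 70

```text
clock: 15.02
position: [0.5688, -0.134, 0.0238]
ee_rot: [0.043, 0.705, -0.043, 0.706]
ft_force: [-1.2, -0.1, 6.6]
grip_width: 0.118
```

Request:
step_arm --pt "0.005 0 0 0.01 0" --pt "0.005 0 0 0.02 0" --pt "0.005 0 0 0.025 0" --pt "0.005 0 0 0.015 0" --pt "0.005 0.004 -0.015 0.005 0.015" --pt "0.005 0.005 -0.03 0 0.015" --pt "0.005 0.006 -0.035 0 0.02" --pt "0.005 0.006 -0.035 0 0" --pt "0.005 0.005 -0.035 0 0" --pt "0.005 0.0015 -0.03 0 0" --pt "0.005 0 -0.014 0 0" --pt "0.005 0 0 0 0"

```text
clock: 16.02
position: [0.5936, -0.3328, 0.0984]
ee_rot: [0.027, 0.707, -0.029, 0.706]
ft_force: [-0.1, -0.1, -1.5]
grip_width: 0.116
```

```bash
python3 - <<'E'
from fit import *
st(); c,W=look("wrist","box_lid","w6")
z0=monitor.get_obs()["position"][2]
for cam in("wrist","top","scene"):
    c=camera(cam); W=cloud(c)
    m=(np.abs(W[...,0]-.594)<.1)&(np.abs(W[...,1]+.329)<.1)&(W[...,2]>z0-.022)&(W[...,2]<z0-.006)
    P=W[m]; print(cam,m.sum(),np.round(np.median(P,0),4),rect(P[:,:2]))
    if cam=="wrist":
        f=np.linalg.lstsq(np.c_[P[:,:2],np.ones(len(P))],P[:,2],rcond=None)[0]; print("tilt",f)
E
```

```text
t 16.02 pos [ 0.5936 -0.3328  0.0984] jawyaw -0.078 F [-0.1 -0.1 -1.5] grip 9.9
wrist box_lid 0.95 [199. 286.] 62584 zt 0.1121 med [ 0.5846 -0.3331  0.1126] rect [ 589.461 -336.1     51.85    62.195   -0.671]
wrist 58673 [ 0.5607 -0.3264  0.0844] [ 5.93408e+02 -3.28709e+02  1.38149e+02  1.46876e+02 -7.50000e-02]
tilt [-0.00029058 -0.0009627   0.08427063]
top 555 [ 0.5399 -0.3732  0.0837] [ 541.231 -378.342   53.022  105.775   -0.735]
scene 1841 [ 0.5764 -0.3393  0.0845] [ 5.93111e+02 -3.26723e+02  1.38347e+02  1.51284e+02 -7.30000e-02]
```

View pics/w6.png

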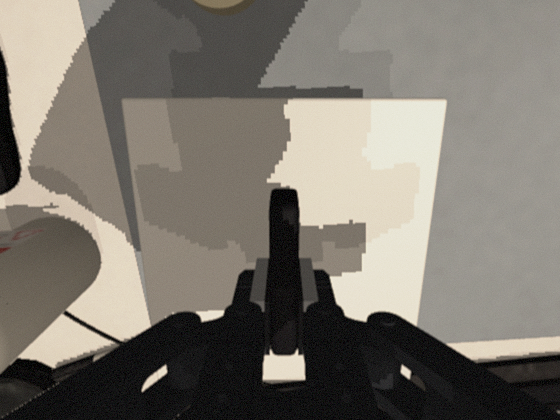

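```bash
python3 - <<'E'
from fit import *
st(); z0=monitor.get_obs()["position"][2]
c=camera("wrist"); W=cloud(c)
m=(np.abs(W[...,0]-.594)<.1)&(np.abs(W[...,1]+.329)<.1)&(W[...,2]>z0-.022)&(W[...,2]<z0-.006)
P=W[m]; print(np.round(np.median(P,0),4),rect(P[:,:2])); st()
E
```

```text
t 16.27 pos [ 0.5963 -0.3258  0.0977] jawyaw -0.071 F [-0.7  0.6 -2.2] grip 10.0
[ 0.5616 -0.3244  0.0842] [ 5.94355e+02 -3.26507e+02  1.38094e+02  1.46919e+02 -7.20000e-02]
t 16.32 pos [ 0.5962 -0.3259  0.0977] jawyaw -0.071 F [-0.2 -1.2 -2. ] grip 9.9
```

Request:
step_arm --pt "0.005 0 -0.0024 -0.01 -0.003" --pt "0.005 0 0 -0.012 0" --pt "0.005 0 0 -0.008 0" --pt "0.005 0 0 -0.004 0" --pt "0.005 0 0 0 0" --pt "0.005 0 0 0 0" --pt "0.005 0 0 0 0"

```text
clock: 16.9
position: [0.5957, -0.3303, 0.0638]
ee_rot: [0.027, 0.706, -0.027, 0.707]
ft_force: [-0.1, 0.4, -1.2]
grip_width: 0.118
```

```bash
python3 - <<'E'
from fit import *
st(); z0=monitor.get_obs()["position"][2]
c=camera("wrist"); W=cloud(c)
m=(np.abs(W[...,0]-.594)<.1)&(np.abs(W[...,1]+.329)<.1)&(W[...,2]>z0-.022)&(W[...,2]<z0-.006)
P=W[m]; print(np.round(np.median(P,0),4),rect(P[:,:2])); st()
E
```

```text
t 16.9 pos [ 0.5957 -0.3303  0.0638] jawyaw -0.076 F [-0.1  0.4 -1.2] grip 10.1
[ 0.5611 -0.3286  0.0504] [ 5.93804e+02 -3.30921e+02  1.38167e+02  1.46755e+02 -7.50000e-02]
t 16.95 pos [ 0.5958 -0.3304  0.064 ] jawyaw -0.076 F [-0.1 -0.4 -1.3] grip 9.7
```

Request:
step_arm --pt "0.005 0.0005 0.0015 -0.004 0" --pt "0.005 0 0 -0.003 0" --pt "0.005 0 0 -0.003 0" --pt "0.005 0 0 -0.002 0" --pt "0.005 0 0 -0.001 0" --pt "0.005 0 0 0 0" --pt "0.005 0 0 0 0"

```text
clock: 17.53
position: [0.596, -0.3286, 0.0508]
ee_rot: [0.027, 0.707, -0.027, 0.707]
ft_force: [-1.6, 1.8, 3.3]
grip_width: 0.114
```

Request:
step_arm --pt "0.005 0 0 -0.0005 0" --pt "0.03 0 0 0 0" --pt "0.04 0 0 0 0" --pt "0.04 0 0 0 0" --pt "0.04 0 0 0.02 0" --pt "0.04 0 0 0.04 0" --pt "0.04 0 0 0.04 0" --pt "0.04 -0.01 0.03 0.02 0.02" --pt "0.06 -0.014 0.038 0 0.025" --pt "0.08 -0.014 0.038 0 0.03" --pt "0.08 -0.014 0.038 0 0" --pt "0.08 -0.014 0.038 0 0"

```text
clock: 18.53
position: [0.5292, -0.145, 0.1698]
ee_rot: [0.0, 0.707, -0.0, 0.707]
ft_force: [0.4, 1.1, 1.0]
grip_width: 0.939
```

```bash
python3 - <<'E'
from fit import *
st(); 
for cam in ("wrist","scene","top"):
    c,W=look(cam,"dish glass_vial","w7" if cam=="wrist" else "s7" if cam=="scene" else None)
    m=(np.abs(W[...,0]-.594)<.1)&(np.abs(W[...,1]+.329)<.1)&(W[...,2]>.027)&(W[...,2]<.05)
    P=W[m]
    if len(P)>50:
        f=np.linalg.lstsq(np.c_[P[:,:2]-[.594,-.33],np.ones(len(P))],P[:,2],rcond=None)[0]
        print(cam,len(P),np.round(np.median(P,0),4),rect(P[:,:2]),"plane",np.round(f,4))
E
```

```text
t 18.53 pos [ 0.5292 -0.145   0.1698] jawyaw -0.001 F [0.4 1.1 1. ] grip 80.2
wrist glass_vial 0.72 [ 74. 490.] 1959 zt 0.0606 med [0.4395 0.0043 0.0598] rect [4.39903e+02 4.74200e+00 1.84980e+01 1.94480e+01 1.43000e-01]
wrist 19542 [ 0.5802 -0.3227  0.0376] [ 5.94526e+02 -3.29079e+02  1.38437e+02  1.47463e+02 -7.70000e-02] plane [ 0.0022 -0.0002  0.0376]
scene dish 0.8 [184. 170.] 306 zt 0.0196 med [0.4324 0.1437 0.0175] rect [433.248 144.957  56.238  53.893   0.659]
scene glass_vial 0.42 [194. 213.] 170 zt 0.0603 med [0.4373 0.0045 0.0594] rect [438.748   5.127  19.653  17.88    0.597]
scene 2066 [ 0.5821 -0.3353  0.0374] [ 5.92609e+02 -3.29450e+02  1.38232e+02  1.51478e+02 -7.70000e-02] plane [0.0086 0.0016 0.0374]
top 3084 [ 0.5892 -0.3268  0.0368] [ 5.91774e+02 -3.29863e+02  1.38381e+02  1.48374e+02 -7.80000e-02] plane [-0.      0.0005  0.0369]
```

View pics/s7.png

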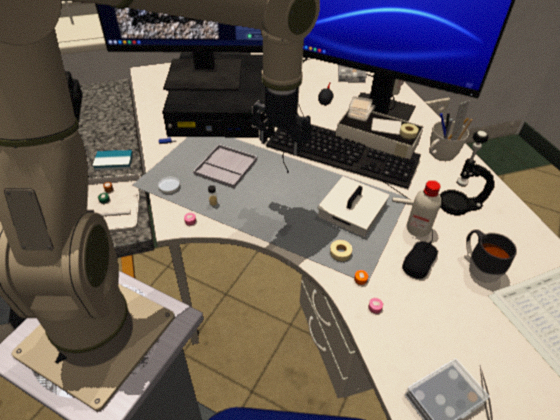

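Request:
step_arm --pt "0.08 -0.01 0.03 0 0" --pt "0.08 -0.013 0.038 0 0" --pt "0.08 -0.013 0.038 0 0" --pt "0.08 -0.013 0.038 0 0" --pt "0.08 -0.013 0.038 0 0" --pt "0.08 -0.013 0.038 -0.01 0" --pt "0.08 -0.012 0.036 -0.03 0" --pt "0.08 -0.008 0.025 -0.03 0" --pt "0.08 0 0.008 -0.03 0" --pt "0.08 0 0 -0.02 0" --pt "0.08 0 0 0 0" --pt "0.08 0 0 0 0"

```text
clock: 19.98
position: [0.4368, 0.136, 0.0539]
ee_rot: [0.0, 0.708, -0.002, 0.707]
ft_force: [0.5, 0.1, 0.5]
grip_width: 0.936
```

```bash
python3 - <<'E'
from fit import *
st(); c,W=look("wrist","dish","w8"); print(rim(W,np.array([.583,.057]),.0115,.022))
E
```

```text
t 19.98 pos [0.4368 0.136  0.0539] jawyaw -0.003 F [0.5 0.1 0.5] grip 79.9
wrist dish 0.65 [235. 305.] 8652 zt 0.0175 med [0.4325 0.1472 0.0166] rect [434.127 147.013  58.002  58.27    0.491]
(964, array([0.5835, 0.0588, 0.0436]), np.float64(0.0007))
```

Request:
step_arm --pt "0.08 -0.003 0.0108 -0.01 0" --pt "0.08 0 0 -0.018 0" --pt "0.08 0 0 -0.016 0" --pt "0.08 0 0 -0.007 0" --pt "0.08 0 0 -0.003 0" --pt "0.08 0 0 0 0"

```text
clock: 20.58
position: [0.4338, 0.1483, 0.0001]
ee_rot: [0.0, 0.707, -0.0, 0.707]
ft_force: [-0.3, -0.3, -0.1]
grip_width: 0.935
```

Request:
step_arm --pt "0.05 0 0 -0.001 0" --pt "0.05 0 0 0 0" --pt "0.05 0 0 0 0" --pt "0.05 0 0 0 0" --pt "0.05 0 0 0 0" --force 35

```text
clock: 21.0
position: [0.4343, 0.1486, 0.0002]
ee_rot: [0.001, 0.707, 0.0, 0.707]
ft_force: [-2.2, -1.2, 9.1]
grip_width: 0.62
```

```bash
python3 - <<'E'
from fit import *
st(); c,W=look("wrist","dish","w9")
E
```

```text
t 21.0 pos [4.343e-01 1.486e-01 2.000e-04] jawyaw -0.001 F [-2.2 -1.2  9.1] grip 53.0
wrist dish 0.82 [288. 280.] 14981 zt 0.0175 med [0.4315 0.1474 0.0165] rect [ 4.34136e+02  1.47478e+02  5.39530e+01  5.94290e+01 -2.80000e-02]
```

Request:
step_arm --pt "0.05 0 0 0.01 0" --pt "0.05 0 0 0.025 0" --pt "0.05 0.01 -0.005 0.025 0.01" --pt "0.05 0.025 -0.013 0.015 0.016" --pt "0.05 0.028 -0.014 0.005 0.016" --pt "0.05 0.028 -0.015 0 0" --pt "0.05 0.028 -0.015 0 0" --pt "0.05 0.028 -0.014 0 0" --pt "0.05 0.02 -0.01 0 0" --pt "0.05 0.0085 -0.004 0 0" --pt "0.05 0 0 0 0" --pt "0.05 0 0 0 0"

```text
clock: 22.1
position: [0.6088, 0.0584, 0.0795]
ee_rot: [-0.014, 0.707, 0.014, 0.707]
ft_force: [-1.5, -0.2, -0.2]
grip_width: 0.622
```

```bash
python3 - <<'E'
from fit import *
st(); c,W=look("wrist","dish","w10"); print(rim(W,np.array([.583,.057]),.0115,.022))
c,W=look("scene","dish")
E
```

```text
t 22.1 pos [0.6088 0.0584 0.0795] jawyaw 0.041 F [-1.5 -0.2 -0.2] grip 53.1
wrist dish 0.55 [287. 279.] 14837 zt 0.0965 med [0.606  0.0573 0.0956] rect [6.08759e+02 5.72540e+01 5.87590e+01 5.39410e+01 3.60000e-02]
(5894, array([0.5848, 0.0582, 0.0415]), np.float64(0.00234))
scene dish 0.67 [137. 227.] 232 zt 0.0979 med [0.6017 0.0591 0.0959] rect [603.09   62.385  61.749  45.941   0.626]
```

View pics/w10.png

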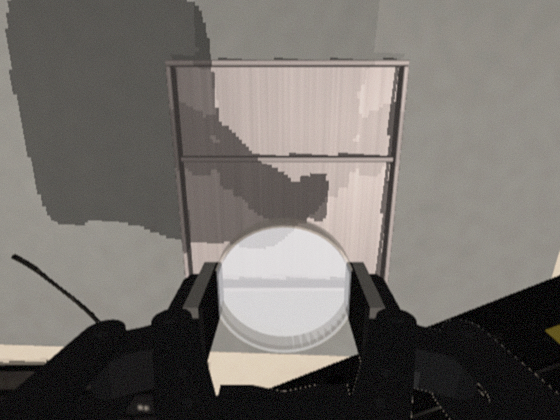

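Request:
step_arm --pt "0.05 0.001 0.001 -0.02 0" --pt "0.05 0 0 -0.025 0" --pt "0.05 0 0 -0.016 0" --pt "0.05 0 0 -0.007 0" --pt "0.05 0 0 -0.003 0" --pt "0.05 0 0 -0.002 0" --pt "0.05 0 0 0 0"

```text
clock: 22.88
position: [0.6106, 0.0594, 0.0069]
ee_rot: [-0.015, 0.707, 0.015, 0.707]
ft_force: [0.5, 0.3, 0.2]
grip_width: 0.624
```

Request:
step_arm --pt "0.05 0 0 -0.002 0" --pt "0.05 0 0 -0.001 0" --pt "0.05 0 0 0 0" --pt "0.075 0 0 0 0" --pt "0.075 0 0 0 0" --pt "0.075 0 0 0 0" --pt "0.075 0 0 0.01 0" --pt "0.075 0 0 0.035 0" --pt "0.075 0 0 0.04 0" --pt "0.06 -0.01 0 0.04 0" --pt "0.05 -0.03 -0.007 0.02 -0.02" --pt "0.05 -0.03 -0.01 0 -0.02"

```text
clock: 23.88
position: [0.5426, 0.0425, 0.1534]
ee_rot: [0.0, 0.704, 0.001, 0.71]
ft_force: [0.5, -1.5, 1.9]
grip_width: 0.582
```

```bash
python3 - <<'E'
from fit import *
st(); c,W=look("wrist","dish glass_vial","w11"); print(rim(W,np.array([.583,.057]),.0115,.022))
E
```

```text
t 23.88 pos [0.5426 0.0425 0.1534] jawyaw 0.001 F [ 0.5 -1.5  1.9] grip 49.7
wrist dish 0.59 [269. 302.] 3447 zt 0.0207 med [0.6089 0.0582 0.0196] rect [6.0976e+02 5.8145e+01 5.7499e+01 5.7699e+01 5.2000e-01]
wrist glass_vial 0.84 [ 52. 230.] 1327 zt 0.0611 med [0.44  0.006 0.06 ] rect [439.998   5.905  18.915  19.173   0.615]
(6496, array([0.5839, 0.0581, 0.0428]), np.float64(0.00518))
```

Request:
step_arm --pt "0.05 -0.02 -0.008 0 0" --pt "0.05 -0.03 -0.01 -0.01 0" --pt "0.05 -0.03 -0.01 -0.015 0" --pt "0.05 -0.02 -0.008 -0.015 0" --pt "0.05 -0.0035 -0.0017 -0.015 0" --pt "0.05 0 0 0 0" --pt "0.05 0 0 0 0"

```text
clock: 24.62
position: [0.4373, 0.0046, 0.0936]
ee_rot: [-0.001, 0.707, 0.0, 0.707]
ft_force: [-0.2, 0.6, 0.8]
grip_width: 0.586
```

```bash
python3 - <<'E'
from fit import *
st(); c,W=look("wrist","glass_vial")
E
```

```text
t 24.62 pos [0.4373 0.0046 0.0936] jawyaw 0.001 F [-0.2  0.6  0.8] grip 50.1
wrist glass_vial 0.77 [231. 287.] 2077 zt 0.0608 med [0.4386 0.0055 0.06  ] rect [4.3919e+02 5.6820e+00 1.9335e+01 1.9639e+01 3.8400e-01]
```

Request:
step_arm --pt "0.05 0.0018 0.001 -0.015 0" --pt "0.05 0 0 -0.025 0" --pt "0.05 0 0 -0.022 0" --pt "0.05 0 0 -0.013 0" --pt "0.05 0 0 -0.005 0" --pt "0.05 0 0 -0.001 0"

```text
clock: 25.22
position: [0.439, 0.0055, 0.012]
ee_rot: [-0.001, 0.707, 0.0, 0.707]
ft_force: [0.2, 0.0, 0.9]
grip_width: 0.585
```

Request:
step_arm --pt "0.03 0 0 0 0" --pt "0.015 0 0 0 0" --pt "0.015 0 0 0 0" --pt "0.015 0 0 0 0" --pt "0.015 0 0 0 0" --pt "0.015 0 0 0 0" --pt "0.015 0 0 0 0" --force 35

```text
clock: 25.8
position: [0.4396, 0.0058, 0.0133]
ee_rot: [-0.0, 0.706, 0.001, 0.708]
ft_force: [-0.6, -0.2, 7.6]
grip_width: 0.265
```

Request:
step_arm --pt "0.015 0 0 0.015 0" --pt "0.015 0 0 0.025 0" --pt "0.015 0.005 0.003 0.015 0.01" --pt "0.015 0.015 0.008 0.005 0.016" --pt "0.015 0.02 0.01 0 0.016" --pt "0.015 0.02 0.01 0 0" --pt "0.015 0.02 0.01 0 0" --pt "0.015 0.015 0.007 0 0" --pt "0.015 0.0065 0.003 0 0" --pt "0.015 0 0 0 0" --pt "0.015 0 0 0 0"

```text
clock: 26.72
position: [0.5395, 0.056, 0.0721]
ee_rot: [-0.015, 0.707, 0.015, 0.707]
ft_force: [-0.3, 0.1, -0.1]
grip_width: 0.261
```

```bash
python3 - <<'E'
from fit import *
st(); c,W=look("wrist","glass_vial","w12")
E
```

```text
t 26.72 pos [0.5395 0.056  0.0721] jawyaw 0.043 F [-0.3  0.1 -0.1] grip 22.3
wrist glass_vial 0.65 [305. 283.] 6317 zt 0.1194 med [0.5377 0.0549 0.1187] rect [539.029  55.052  19.672  19.514  -0.772]
```

View pics/w12.png

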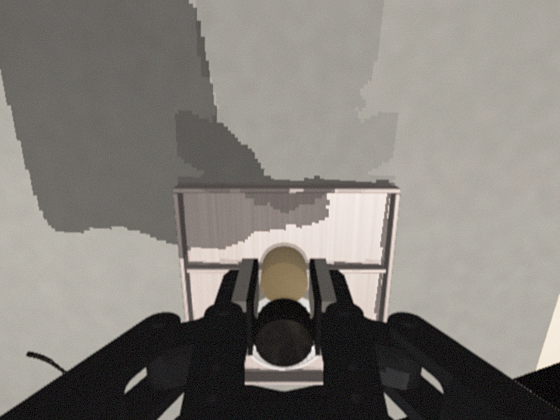

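Request:
step_arm --pt "0.015 0.0015 0.001 -0.015 0" --pt "0.015 0 0 -0.018 0" --pt "0.015 0 0 -0.01 0" --pt "0.015 0 0 -0.005 0" --pt "0.015 0 0 -0.003 0" --pt "0.015 0 0 -0.001 0" --pt "0.015 0 0 0 0"

```text
clock: 27.4
position: [0.5417, 0.0574, 0.0206]
ee_rot: [-0.015, 0.707, 0.015, 0.707]
ft_force: [0.7, 0.6, 0.1]
grip_width: 0.264
```

Request:
step_arm --pt "0.015 0 0 -0.002 0" --pt "0.015 0 0 -0.001 0" --pt "0.015 0 0 -0.001 0" --pt "0.015 0 0 0 0"

```text
clock: 27.73
position: [0.5418, 0.0576, 0.0164]
ee_rot: [-0.015, 0.707, 0.015, 0.707]
ft_force: [0.7, -0.3, 0.6]
grip_width: 0.261
```

Request:
step_arm --pt "0.03 0 0 0 0" --pt "0.045 0 0 0 0" --pt "0.045 0 0 0 0" --pt "0.045 0 0 0.01 0" --pt "0.045 0 0 0.03 0" --pt "0.045 0 0 0.04 0" --pt "0.045 0 0 0.04 0" --pt "0.045 0 0 0.04 0" --pt "0.045 -0.02 0.02 0.03 0" --pt "0.045 -0.02 0.04 0 0" --pt "0.045 -0.02 0.04 0 0" --pt "0.045 0 0.04 0 0"

```text
clock: 28.73
position: [0.4821, 0.1929, 0.208]
ee_rot: [-0.014, 0.707, 0.016, 0.707]
ft_force: [1.2, 0.8, 0.5]
grip_width: 0.527
```

```bash
python3 - <<'E'
from fit import *
st()
for cam in("wrist","top"):
    c,W=look(cam,"glass_vial dish box_lid tape",cam+"13")
a=cv2.imread("pics/wrist13.png"); b=cv2.imread("pics/top13.png")[80:290,80:440]
cv2.imwrite("pics/f.png",np.vstack([cv2.resize(a,(400,300)),cv2.resize(b,(400,233))]))
E
```

```text
t 28.73 pos [0.4821 0.1929 0.208 ] jawyaw 0.042 F [1.2 0.8 0.5] grip 45.0
wrist glass_vial 0.91 [238. 138.] 1088 zt 0.0638 med [0.5412 0.0576 0.063 ] rect [ 5.41734e+02  5.74340e+01  1.86070e+01  1.92110e+01 -7.10000e-02]
wrist dish 0.79 [294. 152.] 2354 zt 0.0209 med [0.6092 0.0589 0.0198] rect [6.10361e+02 5.83300e+01 5.78400e+01 5.83780e+01 1.46000e-01]
top glass_vial 0.59 [187. 192.] 94 zt 0.0654 med [0.5371 0.054  0.0628] rect [5.37655e+02 5.32930e+01 1.47100e+01 1.51060e+01 1.60000e-02]
top dish 0.85 [158. 195.] 428 zt 0.0226 med [0.6058 0.0572 0.0203] rect [ 6.06738e+02  5.68800e+01  5.54000e+01  5.55470e+01 -5.16000e-01]
top box_lid 0.66 [163. 349.] 3226 zt 0.0446 med [ 0.59   -0.3289  0.054 ] rect [ 5.92085e+02 -3.30003e+02  1.33224e+02  1.44100e+02 -1.10000e-01]
top tape 0.62 [225. 364.] 306 zt 0.0246 med [ 0.4416 -0.3579  0.0223] rect [ 4.40515e+02 -3.57764e+02  4.92240e+01  4.71220e+01 -1.00000e-03]
```

View pics/f.png

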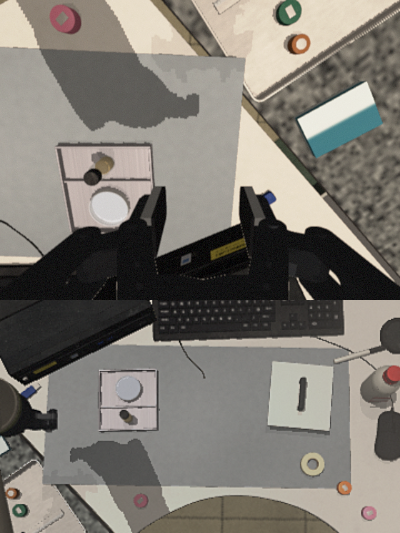

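All is in place: the vial stands in the near compartment, the dish lies in the far one, the lid is on the box, and the tape has not moved.

```bash
python3 -c "
from workcell import ticket
print(ticket.hand_in())"
```

```text
the job is handed in; nothing more can be done
None
```

Both kits are made up and the job is handed in, at about 29 s on the robot's clock. I worked in the order asked: case, puck and lid for the transport box, then dish and vial for the steel tray.

What the last checks showed:
- **Box contents:** before the lid went on, the case lay flat in the large compartment (top at 20 mm) and the black puck stood in the small one (top at 23.5 mm).
- **Lid:** the plate top is level at about 37 mm, which is the height expected when fully seated. It is centred on the box within about 1 mm, with matching yaw.
- **Tray:** the dish lies flat in the large compartment (top at 20 mm). The vial stands upright in the small compartment (top at 63 mm).
- **Tape roll:** it is where it was, within 1 mm.
- **Robot:** the gripper was clear of everything at hand-in, and the highest force I read was about 9 N.

No check failed. The cameras disagreed with each other by 2 to 4 mm in x and y, which is well inside the play of every fit.

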